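# Load the sample carrier into the analyser

## Task

Load the blood analyser: push the sample carrier along its rails with a fingertip, gently, until you feel it drop into the locating notches and sit flat there, and let up at once instead of forcing it. Only then press the start key fully down. Do not pick the carrier up or tip it, and leave the tube rack, the bottle and the jar alone.

Things in the scene. Friction and masses are not known exactly. Their poses are not given: they have to be found in the camera images.
- sampler: the white analyser, fixed to the bench: a deck plate 360 mm long, 12 mm thick, with the rails, and a low housing that begins 120 mm left of the rails' centreline (near part 50 mm high, far part rising to 137 mm). Origin on the bench under the middle of the rails; x runs along the rails in the loading direction, away from the robot, y to the left, z up
- rail_start (a point): near end of the rails, on their centreline, level with their tops 30 mm above the bench. Two steel rails 348 mm long run from here along the sampler's +x, each 20 mm wide, 28 to 48 mm either side of the centreline, open between down to the plate; outside each an aluminium guide strip 44 mm high
- carrier_home (a point): where the carrier's origin lies when home: 50 mm to +x of the sampler's origin, 25 mm up. Notches 15 mm long and 5 mm deep are cut in the rails for the feet, which are 10 mm long: 70 mm beyond this point in the outer halves, 70 mm before it in the inner halves. The rails run on to an end stop, so a carrier pushed fast may skip the notches by up to 30 mm
- needle_tip (a point): lower end of the sampling needle, 150 mm above the bench and 120 mm to +x of the sampler's origin, on the analyser's arm, which crosses over the rails there from the left (187 to 203 mm up)
- carrier: the sample carrier: loose grey board 180 x 100 x 8 mm, 0.6 to 0.95 kg, on four feet 8 mm high, with low white troughs on its near half, eight capped tubes on its far half (tops 98 mm above the foot soles). Origin midway between the feet at their soles, axes as the sampler's. It starts on the rails (origin 30 mm up), 60 to 120 mm short of home; sliding takes 1 to 5 N. Play 1 mm each side
- push_face (a point): centre of the flat near face of the carrier (towards the robot, square to its x): board edge with an upright lip 70 mm wide, from 8 to 40 mm above the foot soles; this point lies 90 mm to -x of the carrier's origin and 22 mm above it. Pushed home, the carrier drops 5 mm at once on all four feet and then stops hard against the notch walls
- start_key (a joint): travel of the start key: 0 up, 0.006 m fully down; sprung, fully down takes 5 N, comes back up by itself
- start_key_top (a point): centre of the top of the start key, a round grey push key 30 mm across in a black collar 46 mm across, on the housing's front ledge, the only key there; its top is 72 mm above the bench, and it is pressed straight down
- tube_rack: white rack 85 x 105 mm full of capped tubes, 90 mm high, loose on the bench right of the deck; leave alone. Origin under its centre
- reagent_bottle: blue bottle with white cap, 60 mm across, 150 mm high, loose on the bench right of the deck; leave alone. Origin under its centre
- specimen_jar: clear jar with white lid, 56 mm across, 65 mm high, loose on the bench right of the deck; leave alone. Origin under its centre
There are look-alikes about, which are no part of the job. Of the things like the carrier, leave any that is blue or orange; of the rest the larger one is meant.

How it is judged:
By the outcome, as a careful person would: the job done as asked, in the order asked, and still so for the second after the job is handed in, with the robot touching nothing.
It also fails if it takes over 51 s, if anything falls off the work surface, if the arm or the gripper's body presses on something with over 40 N, if the wrist force passes 120 N, or if a joint passes its speed limit or range.

## Robot

A 6-joint arm with a two-finger parallel gripper is mounted at the origin on the work surface. World frame = base frame: x ahead of the robot, y to its left, z up, the work surface at z = 0. Lengths are in m, angles in degrees, forces in N, time in s.
With the tool pointing down it reaches from about 0.3 to 0.75 m from the base axis. Payload 8.5 kg.
Tool frame: the origin (TCP) lies on the centre line of the jaws, within the pads' length; the fingertips stand env.tips_ahead ahead of it and the grasp point (between the pads) lies 8 mm behind it (env.tips_ahead is the distance from the TCP to the fingertips, in m); z points along the fingers, y is the direction in which the jaws open and shut (so a half turn about z gives the same grasp; the last joint's range is limited). The gripper opens to 85 mm and grips with 20 to 120 N. Pads are 22 mm wide; open, the fingers measure 114 mm over their backs; the gripper's body (76 mm by 85 mm) begins 54 mm behind the grasp point. The pads swing forward as they close: fully open they stand 13 mm farther back than shut.
Start: joints at [59.57, 21.807, 74.336, -0, 83.858, -12.336], TCP at [0.171, 0.523, 0.242] pointing down, gripper open.
Joint ranges: [-178.18, 178.18], [-50.72, 133.34], [12.68, 142.11], [-81.47, 261.47], [9.98, 163.14], [-165.26, 165.26]. Speed limits (degrees/s): [136.94, 136.94, 180, 180, 180, 180].

## Interface

Orientations are given as a 3x3 rotation matrix whose columns are the frame's x, y, z axes.
In Python, from rig import env gives the robot as it stands.
- The arm moves only by the tool servo_tool, never from a script. Its argument "commands" is a list of rows, each an object with "linear": the shift along the tool's x, y, z in mm, a list of three; "angular": the turn, a rotation vector about the tool's x, y, z in degrees, a list of three; "gripper": the opening, from -1 (shut) to 1 (fully open). In form: [{"linear": [x, y, z], "angular": [rx, ry, rz], "gripper": gripper}, ...]. A call has 1 to 20 rows; each row is the pose to reach, as a shift and turn from the pose commanded when the call began, along the tool's axes at that moment; what a row does not reach only later rows make up. A row lasts 1/10 s, in which the tool goes at most 50 mm and 8.59 degrees, less where a joint would pass 70% of its speed; a pose out of reach is approached as far as the arm can. A call with a gripper value outside its range is refused whole. The fingers move at their own pace and stop on an object; "force" is the grip in N (left out, the last holds). Time passes only in rows, so rows that repeat a pose let the fingers close. It gives the time, the measured TCP pose, the force and the opening at its end, in the units of the state.
- env.observe(): the state, without advancing time (a new reading comes with each control period).
- env.get_image(name): name is "scene" or "top" or "wrist"; returns a dict with "frame" (400x640x3 uint8, blue, green, red), "fx", "fy", "cx", "cy" (pixels), "cam_to_world" (4x4, takes a point from camera to world coordinates); the wrist camera has in their place "T_tool_cam" (4x4, takes a point from camera to tool coordinates, whose origin is the TCP and whose axes are the flange's). Camera axes: x right, y up, looking along -z (the intrinsics and any distortion apply to the point x, -y, -z); pixel columns grow to the right and rows downward; lengths in m; the calibration is good to about 2 mm. A picture is of the moment at which its call begins: read the wrist's pose just before it. There is no depth.
- env.close_job(): hands the job in, once; it reports no verdict.
Trained networks look in a picture, given as the dict that the camera call returned (one of the last four; its "shot" number tells which), for a name from the list of things; names that differ only in an ending like _2 or _b are one class to them, and where a whole thing is asked for, a point or a joint stands for the part that bears it (a point fixed in the world has none). Each returns a list of dicts, best first, with "confidence" (0 to 1); they miss things now and then, are a little off and sometimes report something else, mostly with a low value. They report only what shows in the picture. A call takes as long as a camera call. They do not tell look-alikes from the thing itself.
- env.trace(picture, query): "pixels" (400x640 bool, what is visible of it) and "extent" ([left, top, right, bottom] in pixels, round what is visible of it).
The state is a dict: "time_s": time; "q": joint angles; "qvel": joint speeds; "joint_efforts": joint torques, N m; "position": TCP position; "tool_rot": TCP orientation; "ft_force": force on the tool from outside, world axes, zero at the start; "wrist_torque": the same for the moment, N m; "grip_width": finger opening in m.
Only numpy, scipy, OpenCV 4.12 (cv2) and the standard library are available. Lean on these libraries where they do the work, as an engineer would, in place of code of your own. Each camera call takes 0.05 s, during which the arm holds its last target.

## Working session

There is one attempt and no reset: what is moved stays moved. The work goes in short steps, Python scripts to look and compute and a tool call to move; the robot and the scene stay as the last step left them, time stands still between calls to the robot, and variables do not carry over. Pictures are saved under pics/ and viewed, and the job is handed in when it is done.

Besides the shell and the picture viewer there is one more tool, called after "Request:" by a JSON object that holds its "fn" and its "kwargs". servo_tool: Moves the arm, as the interface text tells. Its arguments: {"type":"object","properties":{"commands":{"type":"array","items":{"type":"object","properties":{"linear":{"type":"array","items":{"type":"number"}},"angular":{"type":"array","items":{"type":"number"}},"gripper":{"type":"number"}}}},"force":{"type":"number"}},"required":["commands"]}

```bash
ls; mkdir -p pics
python3 - <<'E'
from rig import env
import cv2
print(env.tips_ahead); s=env.observe(); print({k:s[k] for k in s})
for n in("scene","top","wrist"):
    p=env.get_image(n); cv2.imwrite(f"pics/{n}0.png",p["frame"])
    print(n,{k:p[k] for k in p if k!="frame"})
E
```

```text
pics
0.011
{'time_s': 0.0, 'q': array([ 5.95717714e+01,  2.18390791e+01,  7.43857911e+01, -1.62050533e-03,
        8.38592608e+01, -1.23352416e+01]), 'qvel': array([-0.0714709 , -0.08106615,  0.06786697,  0.00354684,  0.05457556,
       -0.03789612]), 'joint_efforts': array([ 3.56206328e-04, -4.48453724e+01, -2.31285328e+01, -1.36386607e-04,
        4.62308148e-03,  4.06138713e-05]), 'position': array([0.17065979, 0.52254396, 0.24172358]), 'tool_rot': array([[-9.50554594e-01,  3.10556670e-01, -7.19417272e-04],
       [ 3.10557372e-01,  9.50553775e-01, -1.28035856e-03],
       [ 2.86220914e-04, -1.44047105e-03, -9.99998922e-01]]), 'ft_force': array([0.07703331, 0.86506033, 0.48714261]), 'wrist_torque': array([0.0100501 , 0.0049342 , 0.04770729]), 'grip_width': 0.08531872549651998}
scene {'fx': 443.67546421082557, 'fy': 443.67546421082557, 'cx': 314.47215752603176, 'cy': 200.5604678733105, 'cam_to_world': array([[ 0.38340762, -0.70733654,  0.59386329,  1.20068128],
       [ 0.92357835,  0.29452586, -0.24547413, -0.31791836],
       [-0.00127528,  0.64259593,  0.76620418,  0.96280776],

[... 228 characters left out ...]
, -0.23160072,  0.28905182],
       [-0.99900996, -0.043903  ,  0.0071854 , -0.04557973],
       [-0.00318521,  0.23169026,  0.97278439,  1.2644278 ],
       [ 0.        ,  0.        ,  0.        ,  1.        ]]), 'shot': 2}
wrist {'fx': 310.8487424704172, 'fy': 310.8487424704172, 'cx': 318.87642629320726, 'cy': 196.05937547146155, 'T_tool_cam': array([[-5.12738517e-04,  9.52060114e-01,  3.05910570e-01,
         7.94083048e-02],
       [ 9.99999592e-01,  2.60642649e-04,  8.64928718e-04,
         2.64163478e-04],
       [ 7.43730792e-04,  3.05910889e-01, -9.52059859e-01,
        -1.31546082e-01],
       [ 0.00000000e+00,  0.00000000e+00,  0.00000000e+00,
         1.00000000e+00]]), 'shot': 3}
```

View pics/scene0.png

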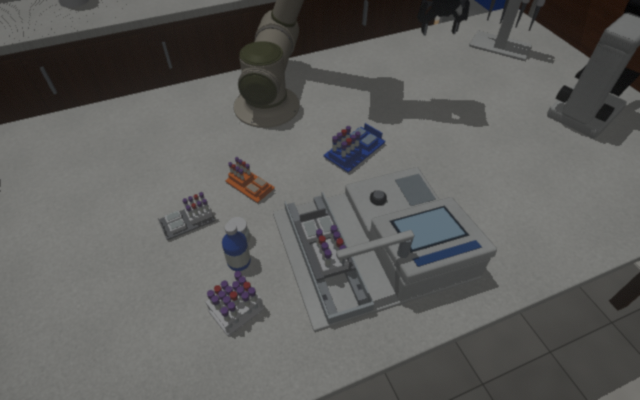

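View pics/top0.png

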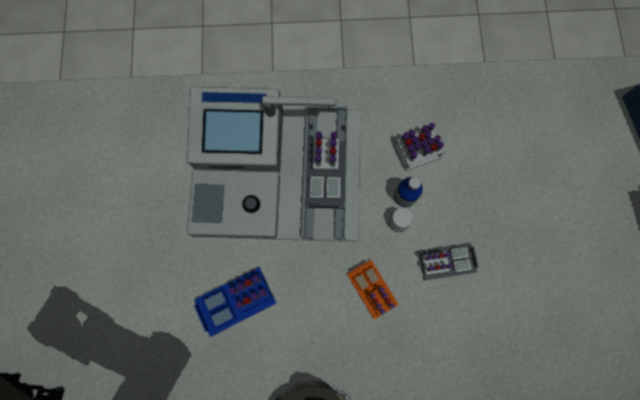

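View pics/wrist0.png

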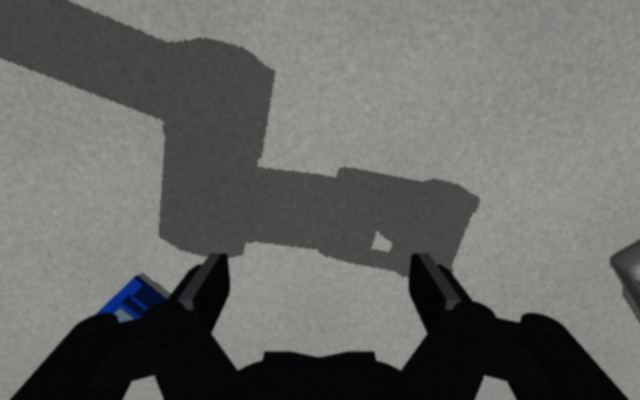

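The top view shows four things that could be taken for the carrier: the grey one on the rails (324,165), a blue one (235,300), an orange one (373,289) and a smaller grey one on the bench (447,261). I choose the one on the rails because it is grey and the larger of the two. The key is at (251,204).

```bash
cat > h.py <<'E'
import numpy as np, cv2
def cam(p,s=None):
    if "cam_to_world" in p: return p["cam_to_world"]
    T=np.eye(4);T[:3,:3]=s["tool_rot"];T[:3,3]=s["position"];return T@p["T_tool_cam"]
def ray(p,u,v,z,T=None):
    T=cam(p) if T is None else T
    d=T[:3,:3]@np.array([(u-p["cx"])/p["fx"],-(v-p["cy"])/p["fy"],-1]);o=T[:3,3]
    return o+d*(z-o[2])/d[2]
def proj(p,X,T=None):
    T=cam(p) if T is None else T
    c=np.linalg.inv(T)@np.append(X,1); return np.array([p["cx"]+p["fx"]*c[0]/-c[2],p["cy"]-p["fy"]*c[1]/-c[2]])
E
python3 - <<'E'
from rig import env
from h import *
p=env.get_image("top"); f=p["frame"]
cv2.imwrite("pics/topcrop.png",cv2.resize(f[80:250,180:370],None,fx=4,fy=4,interpolation=cv2.INTER_CUBIC)[:600*2,:800][0:680])
f2=cv2.resize(f[80:250,180:370],None,fx=3.5,fy=3.5,interpolation=cv2.INTER_CUBIC);cv2.imwrite("pics/topcrop.png",f2)
for q in("sampler","carrier","start_key"):
    for r in env.trace(p,q):
        m=r["pixels"];ys,xs=np.nonzero(m);print(q,r["confidence"],r["extent"],xs.mean(),ys.mean(),m.sum(),cv2.minAreaRect(np.c_[xs,ys].astype(np.float32)))
        if q=="start_key":print(ray(p,xs.mean(),ys.mean(),.072))
p=env.get_image("scene");f=p["frame"]
cv2.imwrite("pics/scenecrop.png",cv2.resize(f[160:330,265:500],None,fx=3.4,fy=3.4,interpolation=cv2.INTER_CUBIC))
for q in("start_key","carrier"):
    for r in env.trace(p,q):
        m=r["pixels"];ys,xs=np.nonzero(m);print(q,r["confidence"],r["extent"],xs.mean(),ys.mean(),m.sum())
        if q=="start_key":print(ray(p,xs.mean(),ys.mean(),.072))
E
```

```text
sampler 0.79 [184.3, 89.3, 361.9, 239.4] 264.88571817439436 165.55298974684692 22042 ((272.86224365234375, 163.532958984375), (173.8931427001953, 152.42745971679688), 1.0139786005020142)
sampler 0.17 [388.3, 210.1, 411.6, 232.7] 399.1855421686747 220.50361445783133 415 ((399.50006103515625, 220.50003051757812), (19.798988342285156, 24.041629791259766), 45.0)
carrier 0.9 [304.2, 131.8, 346.0, 205.9] 324.52859185132235 172.8155825589707 2798 ((324.6500244140625, 170.5500030517578), (39.83193588256836, 76.53638458251953), 2.4895529747009277)
carrier 0.9 [417.5, 242.7, 477.6, 282.4] 447.87757575757576 261.70181818181817 1650 ((448.17913818359375, 261.66473388671875), (30.107324600219727, 56.26116180419922), 81.25383758544922)
carrier 0.74 [345.0, 261.3, 395.8, 319.8] 372.1591672263264 289.6984553391538 1489 ((372.0235595703125, 289.600830078125), (52.67179489135742, 29.283946990966797), 58.392494201660156)
carrier 0.71 [195.4, 268.0, 274.8, 333.1] 233.69153421991567 302.3217645150827 3083 ((233.300048828125, 302.60003662109375), (41.59086227416992, 76.92073059082031), 63.43495178222656)
start_key 0.57 [248.0, 197.5, 253.5, 210.7] 249.94897959183675 202.85714285714286 98 ((250.0, 203.0), (10.0, 10.0), 90.0)
[0.55367883 0.13346787 0.072     ]
start_key 0.49 [371.9, 190.0, 385.4, 203.1] 378.1041666666667 195.02083333333334 96
[0.55732084 0.13033919 0.072     ]
carrier 0.93 [226.7, 162.5, 270.5, 201.6] 247.59661354581672 181.4402390438247 1004
carrier 0.76 [321.3, 125.3, 383.0, 173.2] 353.6431897555297 146.01105937136205 1718
carrier 0.74 [296.2, 208.6, 355.0, 279.2] 322.12794348508635 243.24725274725276 2548
carrier 0.58 [155.2, 193.1, 215.5, 240.6] 187.11755840241145 217.48907309721176 1327
```

View pics/topcrop.png

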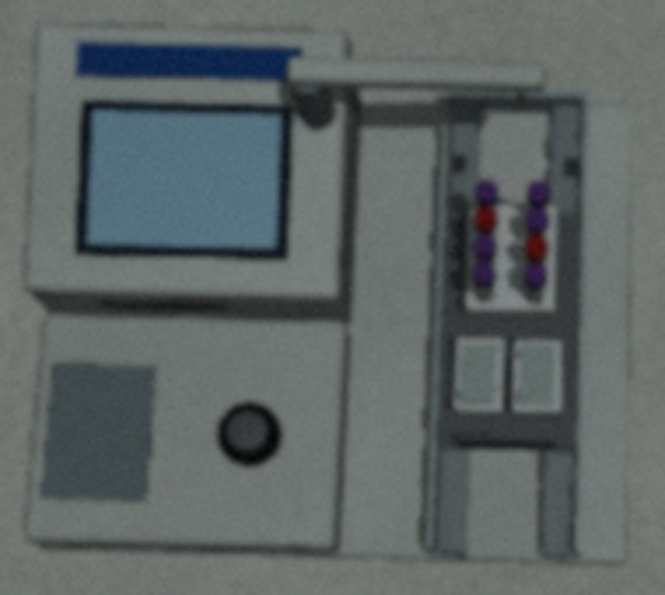

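View pics/scenecrop.png

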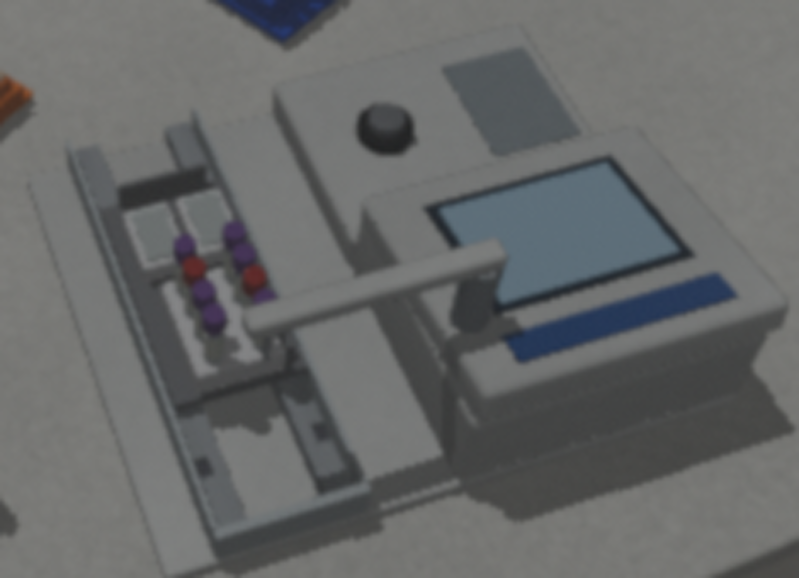

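Run:
```python
from rig import env
from h import *
from scipy.optimize import least_squares
a=env.get_image("top");b=env.get_image("scene")
t=lambda u,v:np.array([u/3.5+180,v/3.5+80]); s=lambda u,v:np.array([u/3.4+265,v/3.4+160])
obs=[(a,(.12,.043,.028),t(458,162)),(a,(.12,-.043,.028),t(571,166)),(a,(-.174,.028,.03),t(468,555)),(a,(-.174,-.028,.03),t(540,556)),
(b,(.12,.043,.028),s(322,430)),(b,(.12,-.043,.028),s(203,467))]
def f(q,each=False):
    c,si=np.cos(q[2]),np.sin(q[2]);r=[]
    for p,X,o in obs:
        W=[q[0]+c*X[0]-si*X[1],q[1]+si*X[0]+c*X[1],X[2]]
        r.append(proj(p,W)-o)
    return np.concatenate(r)
r=least_squares(f,[.65,-.1,0],loss="soft_l1");print(r.x[:2],np.degrees(r.x[2]));print(f(r.x).reshape(-1,2).round(1))
x,y,w=r.x;R=np.array([[np.cos(w),-np.sin(w)],[np.sin(w),np.cos(w)]])
for n,p,z,o in [("deckNR",a,.012,t(623,560)),("deckFR",a,.012,t(628,97)),("lipL",a,.07,t(453,443)),("lipR",a,.07,t(557,443)),("key",a,.072,t(249,432)),("keyS",b,.072,s(388,116)),("lipLs",b,.07,s(208,170)),("lipRs",b,.07,s(118,192)),("deckNRs",b,.012,s(30,187)),("deckFRs",b,.012,s(166,577)),("housNRt",a,.05,t(335,546)),("housNRs",b,.05,s(277,97))]:
    W=ray(p,*o,z);print(n,W.round(4),(R.T@(W[:2]-[x,y])).round(4))
```

```text
[ 0.63921621 -0.05856049] -3.780744280515983
[[-0.5  1.5]
 [-0.6  1. ]
 [-0.7 -1.7]
 [ 0.8 -1.5]
 [-0.9  0.2]
 [-0.2 -0.1]]
deckNR [ 0.4569 -0.134   0.012 ] [-0.1769 -0.0872]
deckFR [ 0.8202 -0.1597  0.012 ] [ 0.1873 -0.089 ]
lipL [ 0.538  -0.0141  0.07  ] [-0.1039  0.0377]
lipR [ 0.5347 -0.088   0.07  ] [-0.1024 -0.0363]
key [0.5521 0.1305 0.072 ] [-0.0994  0.1829]
keyS [0.5555 0.1343 0.072 ] [-0.0962  0.1869]
lipLs [ 0.5497 -0.0162  0.07  ] [-0.0922  0.0364]
lipRs [ 0.5431 -0.0869  0.07  ] [-0.094  -0.0347]
deckNRs [ 0.4686 -0.1352  0.012 ] [-0.1652 -0.0877]
deckFRs [ 0.8131 -0.1599  0.012 ] [ 0.1802 -0.0897]
housNRt [0.471  0.0733 0.05  ] [-0.1765  0.1204]
housNRs [0.4871 0.0722 0.05  ] [-0.1604  0.1205]
```

Request:
{"fn": "servo_tool", "kwargs": {"commands": [{"linear": [-30,-32,0],"angular": [0,0,-1],"gripper": -1},{"linear": [-60,-64,0],"angular": [0,0,-2],"gripper": -1},{"linear": [-90,-95,0],"angular": [0,0,-3],"gripper": -1},{"linear": [-120,-127,0],"angular": [0,0,-4],"gripper": -1},{"linear": [-150,-158,0],"angular": [0,0,-5],"gripper": -1},{"linear": [-180,-190,0],"angular": [0,0,-6],"gripper": -1},{"linear": [-210,-222,0],"angular": [0,0,-7],"gripper": -1},{"linear": [-240,-254,0],"angular": [0,0,-8],"gripper": -1},{"linear": [-270,-285,0],"angular": [0,0,-9],"gripper": -1},{"linear": [-300,-317,0],"angular": [0,0,-10],"gripper": -1},{"linear": [-330,-349,0],"angular": [0,0,-11],"gripper": -1},{"linear": [-360,-380,0],"angular": [0,0,-12],"gripper": -1},{"linear": [-390,-412,0],"angular": [0,0,-13],"gripper": -1},{"linear": [-415,-438,0],"angular": [0,0,-14],"gripper": -1},{"linear": [-432,-456,0],"angular": [0,0,-14],"gripper": -1},{"linear": [-432,-456,0],"angular": [0,0,-14],"gripper": -1},{"linear": [-432,-456,0],"angular": [0,0,-14],"gripper": -1},{"linear": [-432,-456,0],"angular": [0,0,-14],"gripper": -1}]}}

```text
time_s: 2.4
position: [0.4394, -0.0439, 0.2424]
tool_rot: [[-0.998, 0.071, -0.0], [0.071, 0.998, 0.0], [0.0, 0.0, -1.0]]
ft_force: [0.3, -0.3, -0.3]
grip_width: -0.0001
```

Run:
```python
from rig import env
from h import *
s=env.observe();p=env.get_image("wrist");cv2.imwrite("pics/wrist1.png",p["frame"])
print(s["time_s"],s["position"],s["ft_force"],s["tool_rot"],s["grip_width"])
import pickle;pickle.dump((s,p),open("w1.pkl","wb"))
```

```text
2.4 [ 0.43936157 -0.04394327  0.24238563] [ 0.31133202 -0.27352748 -0.33076267] [[-9.97510762e-01  7.05142006e-02 -1.64316022e-04]
 [ 7.05141569e-02  9.97510745e-01  2.58327790e-04]
 [ 1.82122775e-04  2.46098145e-04 -9.99999953e-01]] -0.00011704578521630164
```

View pics/wrist1.png

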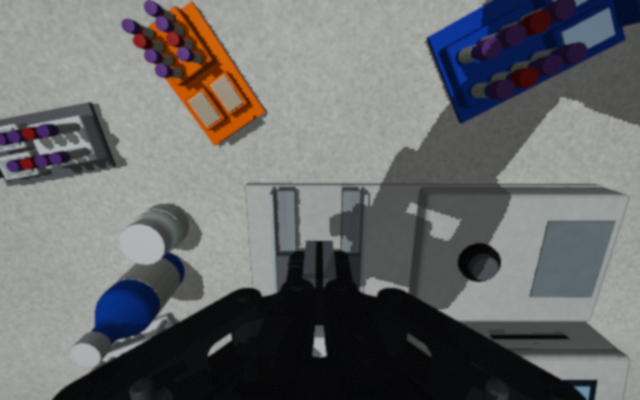

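Run:
```python
from h import *
import pickle
s,p=pickle.load(open("w1.pkl","rb"));T=cam(p,s)
f=p["frame"][170:300,235:510]
cv2.imwrite("pics/w1c.png",cv2.resize(cv2.convertScaleAbs(f,alpha=1.6),None,fx=2.9,fy=2.9,interpolation=cv2.INTER_CUBIC))
R=s["tool_rot"];
for n,u,v,z in [("deckNR",246,183,.012),("deck edge at 360",400,184,.012),("railRout",277,189,.03),("railRin",297,189,.03),("railLin",342,189,.03),("key",480,262,.072)]:
    print(n,ray(p,u,v,z,T).round(4))
```

```text
deckNR [ 0.4534 -0.1329  0.012 ]
deck edge at 360 [0.4678 0.0525 0.012 ]
railRout [ 0.4584 -0.0935  0.03  ]
railRin [ 0.4601 -0.0705  0.03  ]
railLin [ 0.4637 -0.0187  0.03  ]
key [0.545  0.1256 0.072 ]
```

View pics/w1c.png

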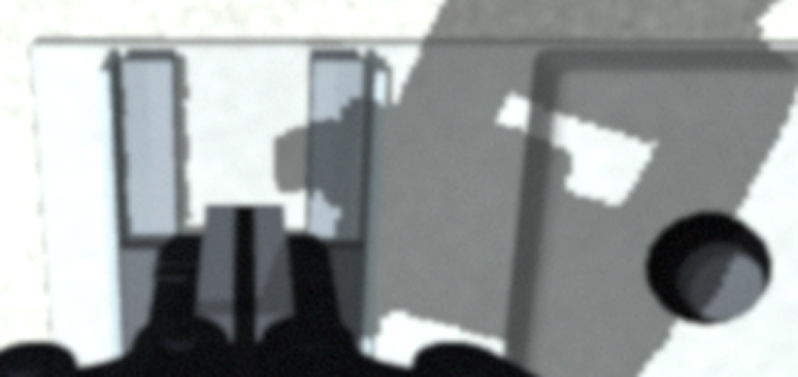

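Request:
{"fn": "servo_tool", "kwargs": {"commands": [{"linear": [0,0,30],"angular": [0,0,0],"gripper": -1},{"linear": [0,0,65],"angular": [0,0,0],"gripper": -1},{"linear": [0,0,100],"angular": [0,0,0],"gripper": -1},{"linear": [0,0,130],"angular": [0,0,0],"gripper": -1},{"linear": [0,0,160],"angular": [0,0,0],"gripper": -1},{"linear": [0,0,175],"angular": [0,0,0],"gripper": -1},{"linear": [-10,0,183],"angular": [0,0,0],"gripper": -1},{"linear": [-25,0,183],"angular": [0,0,0],"gripper": -1},{"linear": [-40,0,183],"angular": [0,0,0],"gripper": -1},{"linear": [-52,0,183],"angular": [0,0,0],"gripper": -1},{"linear": [-60,0,183],"angular": [0,0,0],"gripper": -1},{"linear": [-65,0,183],"angular": [0,0,0],"gripper": -1},{"linear": [-65,0,183],"angular": [0,0,0],"gripper": -1},{"linear": [-65,0,183],"angular": [0,0,0],"gripper": -1}]}}

```text
time_s: 3.85
position: [0.5044, -0.0493, 0.0594]
tool_rot: [[-0.997, 0.071, -0.0], [0.071, 0.997, 0.0], [0.0, 0.0, -1.0]]
ft_force: [0.5, 0.0, -0.5]
grip_width: 0.0002
```

Run:
```python
from rig import env
from h import *
s=env.observe();print(s["time_s"],s["position"],s["ft_force"])
p=env.get_image("wrist");f=p["frame"];cv2.imwrite("pics/wrist2.png",f)
p=env.get_image("scene");f=p["frame"];cv2.imwrite("pics/scene2.png",cv2.resize(f[160:330,265:500],None,fx=3.4,fy=3.4,interpolation=cv2.INTER_CUBIC))
```

```text
3.85 [ 0.50435666 -0.04928313  0.05938314] [ 0.49608253  0.00425349 -0.50438561]
```

View pics/wrist2.png

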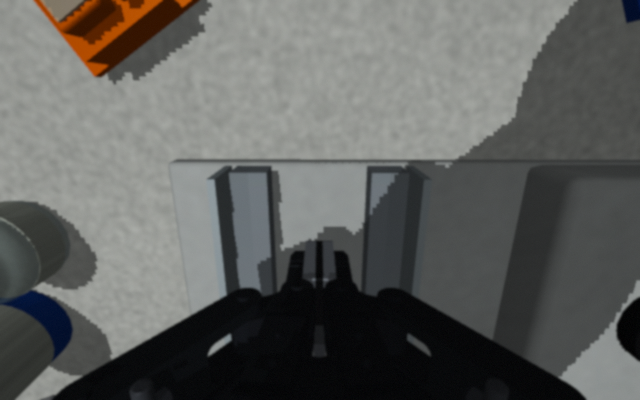

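View pics/scene2.png

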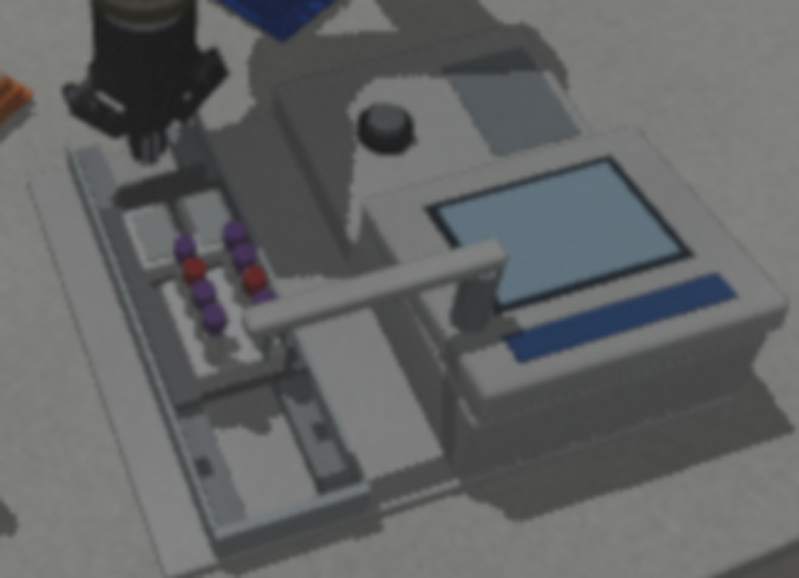

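Request:
{"fn": "servo_tool", "kwargs": {"commands": [{"linear": [-4,0,0],"angular": [0,0,0],"gripper": -1},{"linear": [-8,0,0],"angular": [0,0,0],"gripper": -1},{"linear": [-12,0,0],"angular": [0,0,0],"gripper": -1},{"linear": [-15,0,0],"angular": [0,0,0],"gripper": -1},{"linear": [-17,0,0],"angular": [0,0,0],"gripper": -1},{"linear": [-19,0,0],"angular": [0,0,0],"gripper": -1},{"linear": [-21,0,0],"angular": [0,0,0],"gripper": -1}]}}

```text
time_s: 4.65
position: [0.5257, -0.051, 0.0593]
tool_rot: [[-0.997, 0.071, -0.0], [0.071, 0.997, 0.0], [0.0, 0.0, -1.0]]
ft_force: [-0.3, 0.4, -0.3]
grip_width: -0.0001
```

Request:
{"fn": "servo_tool", "kwargs": {"commands": [{"linear": [-2,0,0],"angular": [0,0,0],"gripper": -1},{"linear": [-4,0,0],"angular": [0,0,0],"gripper": -1},{"linear": [-6,0,0],"angular": [0,0,0],"gripper": -1}]}}

```text
time_s: 4.95
position: [0.5313, -0.0513, 0.0592]
tool_rot: [[-0.997, 0.071, -0.001], [0.071, 0.997, 0.0], [0.001, 0.0, -1.0]]
ft_force: [-3.2, 0.4, 1.0]
grip_width: 0.0005
```

Request:
{"fn": "servo_tool", "kwargs": {"commands": [{"linear": [-2,0,0],"angular": [0,0,0],"gripper": -1},{"linear": [-4,0,0],"angular": [0,0,0],"gripper": -1},{"linear": [-6,0,0],"angular": [0,0,0],"gripper": -1}]}}

```text
time_s: 5.25
position: [0.5376, -0.0518, 0.0593]
tool_rot: [[-0.997, 0.071, -0.0], [0.071, 0.997, 0.0], [0.0, 0.0, -1.0]]
ft_force: [-2.7, 0.2, -0.0]
grip_width: -0.0003
```

Request:
{"fn": "servo_tool", "kwargs": {"commands": [{"linear": [-2,0,0],"angular": [0,0,0],"gripper": -1},{"linear": [-4,0,0],"angular": [0,0,0],"gripper": -1},{"linear": [-6,0,0],"angular": [0,0,0],"gripper": -1}]}}

```text
time_s: 5.55
position: [0.5437, -0.0523, 0.0593]
tool_rot: [[-0.997, 0.071, -0.0], [0.071, 0.997, 0.0], [0.0, -0.0, -1.0]]
ft_force: [-1.6, -0.6, -0.1]
grip_width: 0.0001
```

Request:
{"fn": "servo_tool", "kwargs": {"commands": [{"linear": [-2,0,0],"angular": [0,0,0],"gripper": -1},{"linear": [-4,0,0],"angular": [0,0,0],"gripper": -1},{"linear": [-6,0,0],"angular": [0,0,0],"gripper": -1},{"linear": [-8,0,0],"angular": [0,0,0],"gripper": -1},{"linear": [-10,0,0],"angular": [0,0,0],"gripper": -1},{"linear": [-12,0,0],"angular": [0,0,0],"gripper": -1},{"linear": [-14,0,0],"angular": [0,0,0],"gripper": -1}]}}

```text
time_s: 6.25
position: [0.5577, -0.0532, 0.0593]
tool_rot: [[-0.997, 0.071, -0.0], [0.071, 0.997, 0.0], [0.0, 0.0, -1.0]]
ft_force: [-2.2, 0.2, -0.7]
grip_width: 0.0001
```

Request:
{"fn": "servo_tool", "kwargs": {"commands": [{"linear": [-2,0,0],"angular": [0,0,0],"gripper": -1},{"linear": [-4,0,0],"angular": [0,0,0],"gripper": -1},{"linear": [-6,0,0],"angular": [0,0,0],"gripper": -1},{"linear": [-8,0,0],"angular": [0,0,0],"gripper": -1},{"linear": [-10,0,0],"angular": [0,0,0],"gripper": -1},{"linear": [-12,0,0],"angular": [0,0,0],"gripper": -1}]}}

```text
time_s: 6.85
position: [0.5697, -0.0541, 0.0593]
tool_rot: [[-0.997, 0.071, 0.0], [0.071, 0.997, -0.0], [-0.0, -0.0, -1.0]]
ft_force: [-2.2, -0.4, -0.4]
grip_width: 0.0001
```

Run:
```python
from rig import env
from h import *
s=env.observe();print(s["time_s"],s["position"],s["ft_force"])
p=env.get_image("scene");f=p["frame"];cv2.imwrite("pics/scene3.png",cv2.resize(f[160:330,265:500],None,fx=3.4,fy=3.4,interpolation=cv2.INTER_CUBIC))
```

```text
6.85 [ 0.56967121 -0.05412124  0.05933451] [-2.24104863 -0.42058161 -0.41183967]
```

View pics/scene3.png

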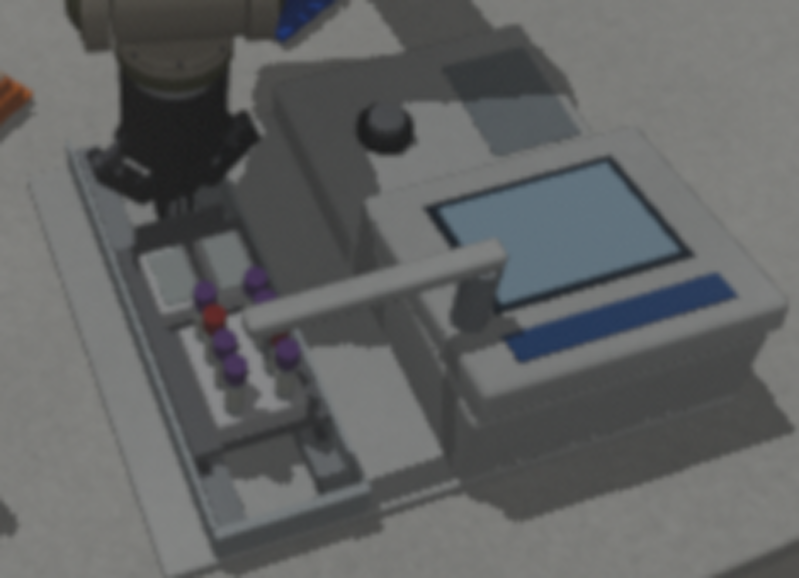

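Request:
{"fn": "servo_tool", "kwargs": {"commands": [{"linear": [-1,0,0],"angular": [0,0,0],"gripper": -1},{"linear": [-2,0,0],"angular": [0,0,0],"gripper": -1},{"linear": [-3,0,0],"angular": [0,0,0],"gripper": -1},{"linear": [-4,0,0],"angular": [0,0,0],"gripper": -1}]}}

```text
time_s: 7.3
position: [0.5736, -0.0544, 0.0594]
tool_rot: [[-0.997, 0.071, 0.0], [0.071, 0.997, -0.0], [-0.0, -0.0, -1.0]]
ft_force: [-1.8, 0.1, 0.3]
grip_width: -0.0
```

Request:
{"fn": "servo_tool", "kwargs": {"commands": [{"linear": [-1,0,0],"angular": [0,0,0],"gripper": -1},{"linear": [-2,0,0],"angular": [0,0,0],"gripper": -1}]}}

```text
time_s: 7.5
position: [0.5756, -0.0545, 0.0594]
tool_rot: [[-0.997, 0.071, 0.0], [0.071, 0.997, -0.0], [-0.0, -0.0, -1.0]]
ft_force: [-1.8, -0.8, -0.1]
grip_width: 0.0003
```

Request:
{"fn": "servo_tool", "kwargs": {"commands": [{"linear": [-1,0,0],"angular": [0,0,0],"gripper": -1},{"linear": [-2,0,0],"angular": [0,0,0],"gripper": -1}]}}

```text
time_s: 7.7
position: [0.5776, -0.0547, 0.0594]
tool_rot: [[-0.997, 0.071, 0.0], [0.071, 0.997, -0.0], [-0.0, -0.0, -1.0]]
ft_force: [-2.1, 1.0, 1.1]
grip_width: -0.0001
```

Request:
{"fn": "servo_tool", "kwargs": {"commands": [{"linear": [-1,0,0],"angular": [0,0,0],"gripper": -1}]}}

```text
time_s: 7.8
position: [0.5786, -0.0548, 0.0594]
tool_rot: [[-0.997, 0.071, 0.0], [0.071, 0.997, -0.0], [-0.0, -0.0, -1.0]]
ft_force: [-1.3, 0.3, 0.2]
grip_width: 0.0001
```

Request:
{"fn": "servo_tool", "kwargs": {"commands": [{"linear": [-1,0,0],"angular": [0,0,0],"gripper": -1},{"linear": [-2,0,0],"angular": [0,0,0],"gripper": -1}]}}

```text
time_s: 8.0
position: [0.5805, -0.0549, 0.0593]
tool_rot: [[-0.997, 0.071, 0.0], [0.071, 0.997, -0.0], [-0.0, -0.0, -1.0]]
ft_force: [-2.6, -0.6, 1.1]
grip_width: -0.0001
```

Request:
{"fn": "servo_tool", "kwargs": {"commands": [{"linear": [-1,0,0],"angular": [0,0,0],"gripper": -1}]}}

```text
time_s: 8.1
position: [0.5816, -0.055, 0.0594]
tool_rot: [[-0.997, 0.071, 0.0], [0.071, 0.997, -0.0], [-0.0, -0.0, -1.0]]
ft_force: [-2.3, 0.5, 1.4]
grip_width: 0.0001
```

Request:
{"fn": "servo_tool", "kwargs": {"commands": [{"linear": [-1,0,0],"angular": [0,0,0],"gripper": -1}]}}

```text
time_s: 8.2
position: [0.5826, -0.0551, 0.0594]
tool_rot: [[-0.997, 0.071, 0.0], [0.071, 0.997, -0.0], [-0.0, -0.0, -1.0]]
ft_force: [-2.4, 1.2, 1.2]
grip_width: 0.0001
```

Request:
{"fn": "servo_tool", "kwargs": {"commands": [{"linear": [-1,0,0],"angular": [0,0,0],"gripper": -1}]}}

```text
time_s: 8.3
position: [0.5835, -0.0551, 0.0593]
tool_rot: [[-0.997, 0.071, 0.0], [0.071, 0.997, -0.0], [-0.0, -0.0, -1.0]]
ft_force: [-2.6, 0.4, 0.5]
grip_width: -0.0002
```

Request:
{"fn": "servo_tool", "kwargs": {"commands": [{"linear": [-1,0,0],"angular": [0,0,0],"gripper": -1}]}}

```text
time_s: 8.4
position: [0.5845, -0.0552, 0.0593]
tool_rot: [[-0.997, 0.071, 0.0], [0.071, 0.997, -0.0], [-0.0, 0.0, -1.0]]
ft_force: [-2.5, 0.2, 2.1]
grip_width: -0.0002
```

Request:
{"fn": "servo_tool", "kwargs": {"commands": [{"linear": [-1,0,0],"angular": [0,0,0],"gripper": -1}]}}

```text
time_s: 8.5
position: [0.5855, -0.0553, 0.0593]
tool_rot: [[-0.997, 0.071, -0.0], [0.071, 0.997, 0.0], [0.0, 0.0, -1.0]]
ft_force: [-2.2, 0.5, 0.9]
grip_width: 0.0003
```

Request:
{"fn": "servo_tool", "kwargs": {"commands": [{"linear": [-1,0,0],"angular": [0,0,0],"gripper": -1}]}}

```text
time_s: 8.6
position: [0.5865, -0.0553, 0.0593]
tool_rot: [[-0.997, 0.071, -0.0], [0.071, 0.997, 0.0], [0.0, -0.0, -1.0]]
ft_force: [-2.7, 1.0, 0.7]
grip_width: 0.0001
```

Request:
{"fn": "servo_tool", "kwargs": {"commands": [{"linear": [-1,0,0],"angular": [0,0,0],"gripper": -1}]}}

```text
time_s: 8.7
position: [0.5875, -0.0554, 0.0593]
tool_rot: [[-0.997, 0.071, -0.0], [0.071, 0.997, 0.0], [0.0, -0.0, -1.0]]
ft_force: [-2.5, -0.3, 0.3]
grip_width: -0.0
```

Request:
{"fn": "servo_tool", "kwargs": {"commands": [{"linear": [-1,0,0],"angular": [0,0,0],"gripper": -1}]}}

```text
time_s: 8.8
position: [0.5885, -0.0555, 0.0592]
tool_rot: [[-0.997, 0.071, -0.0], [0.071, 0.997, 0.0], [0.0, 0.0, -1.0]]
ft_force: [-1.1, -0.4, -0.6]
grip_width: 0.0
```

Request:
{"fn": "servo_tool", "kwargs": {"commands": [{"linear": [-1,0,0],"angular": [0,0,0],"gripper": -1}]}}

```text
time_s: 8.9
position: [0.5897, -0.0556, 0.0593]
tool_rot: [[-0.997, 0.071, 0.0], [0.071, 0.997, -0.0], [-0.0, -0.0, -1.0]]
ft_force: [-2.0, 0.2, -0.5]
grip_width: 0.0002
```

Request:
{"fn": "servo_tool", "kwargs": {"commands": [{"linear": [-1,0,0],"angular": [0,0,0],"gripper": -1}]}}

```text
time_s: 9.0
position: [0.5905, -0.0556, 0.0593]
tool_rot: [[-0.997, 0.071, -0.0], [0.071, 0.997, 0.0], [0.0, 0.0, -1.0]]
ft_force: [-1.9, 0.7, -0.6]
grip_width: -0.0004
```

Request:
{"fn": "servo_tool", "kwargs": {"commands": [{"linear": [-1,0,0],"angular": [0,0,0],"gripper": -1}]}}

```text
time_s: 9.1
position: [0.5915, -0.0557, 0.0593]
tool_rot: [[-0.997, 0.071, -0.0], [0.071, 0.997, 0.0], [0.0, 0.0, -1.0]]
ft_force: [-2.2, 0.6, 0.3]
grip_width: 0.0006
```

Run:
```python
from rig import env
from h import *
s=env.observe();print(s["time_s"],s["position"],s["ft_force"])
p=env.get_image("scene");f=p["frame"];cv2.imwrite("pics/scene4.png",cv2.resize(f[220:320,280:400],None,fx=6,fy=6,interpolation=cv2.INTER_CUBIC))
```

```text
9.1 [ 0.59145067 -0.05568133  0.05928378] [-2.20478136  0.62930487  0.25373944]
```

View pics/scene4.png

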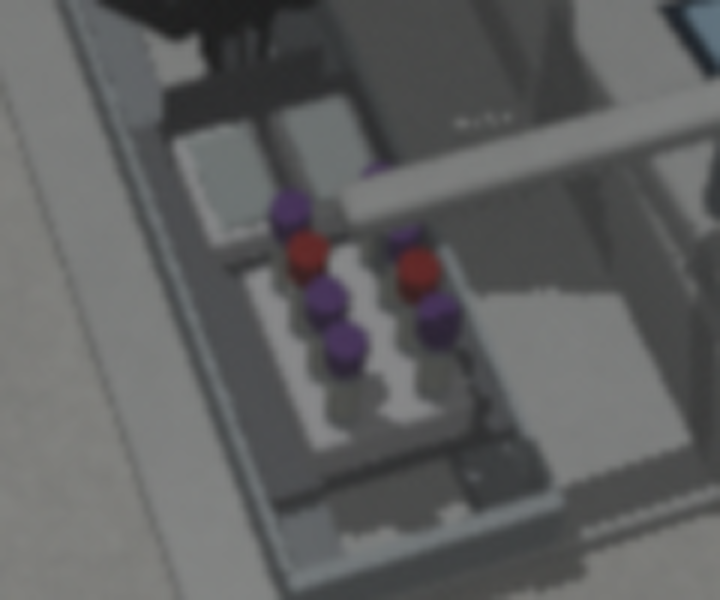

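Run:
```python
from rig import env
from h import *
p=env.get_image("scene");a=env.get_image("top")
f=a["frame"];cv2.imwrite("pics/top4.png",cv2.resize(f[90:250,290:370],None,fx=5,fy=5,interpolation=cv2.INTER_CUBIC)[:, :][:600+200])
x,y,w=.639,-.0586,np.radians(-3.9);R=np.array([[np.cos(w),-np.sin(w)],[np.sin(w),np.cos(w)]])
for o in (.03,.04,.045,.05,.055,.06):
  for z in (.046,.041):
    W=np.append(R@[o+.09,-.05]+[x,y],z);W2=np.append(R@[o+.09,.0]+[x,y],z)
    print(o,z,((proj(p,W)-[280,220])*6).round(),((proj(p,W2)-[280,220])*6).round())
for X in [(.174,-.028,.03),(.174,-.05,.044),(.12,-.043,.03)]:
    W=np.append(R@X[:2]+[x,y],X[2]);print(X,((proj(p,W)-[280,220])*6).round())
```

```text
0.03 0.046 [250. 446.] [372. 409.]
0.03 0.041 [249. 452.] [371. 415.]
0.04 0.046 [258. 469.] [381. 431.]
0.04 0.041 [258. 475.] [381. 437.]
0.045 0.046 [263. 480.] [386. 442.]
0.045 0.041 [262. 486.] [385. 448.]
0.05 0.046 [267. 491.] [391. 453.]
0.05 0.041 [267. 498.] [390. 459.]
0.055 0.046 [271. 503.] [395. 464.]
0.055 0.041 [271. 509.] [395. 471.]
0.06 0.046 [276. 514.] [400. 476.]
0.06 0.041 [276. 521.] [400. 482.]
(0.174, -0.028, 0.03) [352. 572.]
(0.174, -0.05, 0.044) [298. 573.]
(0.12, -0.043, 0.03) [266. 461.]
```

View pics/top4.png

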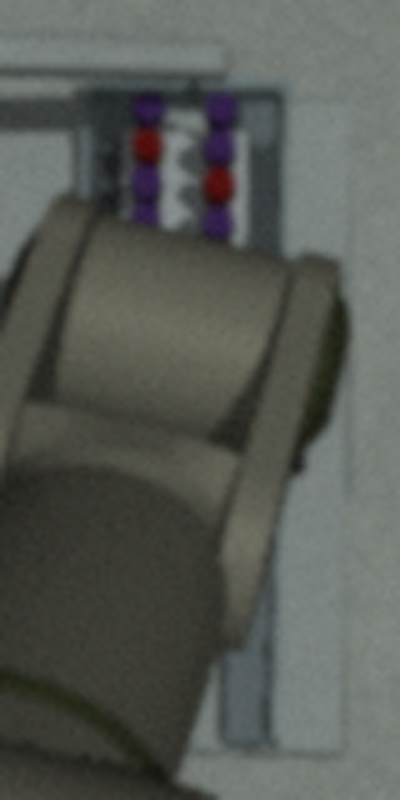

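Request:
{"fn": "servo_tool", "kwargs": {"commands": [{"linear": [-1,0,0],"angular": [0,0,0],"gripper": -1}]}}

```text
time_s: 9.35
position: [0.5924, -0.0557, 0.0593]
tool_rot: [[-0.997, 0.071, -0.0], [0.071, 0.997, 0.0], [0.0, -0.0, -1.0]]
ft_force: [-1.8, 0.5, 0.2]
grip_width: 0.0003
```

Request:
{"fn": "servo_tool", "kwargs": {"commands": [{"linear": [-1,0,0],"angular": [0,0,0],"gripper": -1}]}}

```text
time_s: 9.45
position: [0.5934, -0.0558, 0.0593]
tool_rot: [[-0.997, 0.071, -0.0], [0.071, 0.997, 0.0], [0.0, 0.0, -1.0]]
ft_force: [-2.3, 0.6, 1.0]
grip_width: 0.0007
```

Request:
{"fn": "servo_tool", "kwargs": {"commands": [{"linear": [-1,0,0],"angular": [0,0,0],"gripper": -1}]}}

```text
time_s: 9.55
position: [0.5939, -0.0558, 0.0593]
tool_rot: [[-0.997, 0.071, -0.002], [0.071, 0.997, 0.0], [0.002, 0.0, -1.0]]
ft_force: [-7.5, 0.6, 4.0]
grip_width: -0.0
```

Request:
{"fn": "servo_tool", "kwargs": {"commands": [{"linear": [2,0,0],"angular": [0,0,0],"gripper": -1},{"linear": [5,0,0],"angular": [0,0,0],"gripper": -1},{"linear": [5,0,0],"angular": [0,0,0],"gripper": -1}]}}

```text
time_s: 9.85
position: [0.5894, -0.0556, 0.0595]
tool_rot: [[-0.997, 0.071, 0.001], [0.071, 0.997, -0.0], [-0.001, -0.0, -1.0]]
ft_force: [-0.2, -0.0, 0.8]
grip_width: 0.0001
```

Run:
```python
from rig import env
from h import *
s=env.observe();print(s["time_s"],s["position"],s["ft_force"])
p=env.get_image("scene");f=p["frame"];cv2.imwrite("pics/scene5.png",cv2.resize(f[220:320,280:400],None,fx=6,fy=6,interpolation=cv2.INTER_CUBIC))
```

```text
9.85 [ 0.5893915  -0.05555524  0.05945856] [-0.20155303 -0.01795099  0.79259046]
```

View pics/scene5.png

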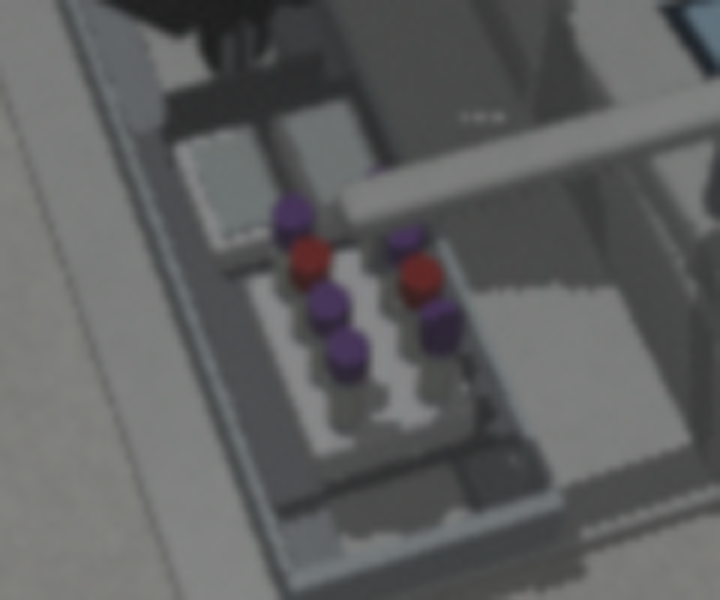

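Run:
```python
from rig import env
from h import *
p=env.get_image("scene");f=p["frame"];cv2.imwrite("pics/scene5b.png",f)
old=cv2.imread("pics/scene4.png");new=cv2.resize(f[220:320,280:400],None,fx=6,fy=6,interpolation=cv2.INTER_CUBIC)
g=lambda i:cv2.cvtColor(i,cv2.COLOR_BGR2GRAY).astype(np.float32)
for n,(x0,y0,x1,y1) in dict(caps=(265,190,375,385),troughs=(165,110,285,250),capsR=(390,225,460,350),white=(290,390,480,480),static=(60,350,280,590),frontR=(250,470,340,520)).items():
    t=g(old)[y0:y1,x0:x1];r=cv2.matchTemplate(g(new)[y0-20:y1+20 if y1+20<600 else 600,x0-20:x1+20],t,cv2.TM_CCOEFF_NORMED);print(n,np.array(cv2.minMaxLoc(r)[3])-20,r.max().round(3))
x,y,w=.639,-.0586,np.radians(-3.9);R=np.array([[np.cos(w),-np.sin(w)],[np.sin(w),np.cos(w)]])
def P(o,lx,ly,z):return (proj(p,np.append(R@[o+lx,ly]+[x,y],z))-[280,220])*6
for lx,z in((.05,.12),(-.03,.06)):
  b=P(.046,lx,0,z);print(lx,"fwd3.0",P(.049,lx,0,z)-b,"drop5",P(.046,lx,0,z-.005)-b)
```

```text
caps [2 5] 0.992
troughs [2 5] 0.996
capsR [1 4] 0.971
white [2 5] 0.991
static [0 0] 0.999
frontR [2 5] 0.993
0.05 fwd3.0 [2.8793968  6.58987169] drop5 [-0.56887681  7.21208764]
-0.03 fwd3.0 [2.49708109 5.873607  ] drop5 [-0.24970474  6.8670703 ]
```

Run:
```python
from rig import env
from h import *
a=cv2.imread("pics/scene3.png");p=env.get_image("scene")
f=p["frame"];new=cv2.resize(f[160:330,265:500],None,fx=3.4,fy=3.4,interpolation=cv2.INTER_CUBIC)
g=lambda i:cv2.cvtColor(i,cv2.COLOR_BGR2GRAY).astype(np.float32)
for n,(x0,y0,x1,y1) in dict(caps=(190,280,250,385),troughs=(137,240,200,312),white=(205,390,310,445),static=(20,300,120,560)).items():
    t=g(a)[y0:y1,x0:x1];X0=max(x0-30,0);Y0=max(y0-60,0);r=cv2.matchTemplate(g(new)[Y0:y1+70,X0:x1+40],t,cv2.TM_CCOEFF_NORMED);print(n,(np.array(cv2.minMaxLoc(r)[3])-[x0-X0,y0-Y0]),r.max().round(3))
x,y,w=.639,-.0586,np.radians(-4.0);R=np.array([[np.cos(w),-np.sin(w)],[np.sin(w),np.cos(w)]])
def P(o,lx,ly,z):return proj(p,np.append(R@[o+lx,ly]+[x,y],z))*3.4
for n,lx,ly,z in(("caps",.04,-.02,.125),("troughs",-.03,-.02,.065),("white",.07,0,.06)):
  o=.0255;b=P(o,lx,ly,z);print(n,"nodrop",(P(o+.0243,lx,ly,z)-b).round(1),"drop",(P(o+.0243,lx,ly,z-.005)-b).round(1))
```

```text
caps [12 34] 0.907
troughs [11 31] 0.984
white [12 34] 0.991
static [0 0] 0.98
caps nodrop [12.5 29.8] drop [12.3 34. ]
troughs nodrop [11.  26.9] drop [10.9 30.8]
white nodrop [12.7 30. ] drop [12.3 33.6]
```

Request:
{"fn": "servo_tool", "kwargs": {"commands": [{"linear": [8,0,0],"angular": [0,0,0],"gripper": -1},{"linear": [20,0,0],"angular": [0,0,0],"gripper": -1},{"linear": [30,0,-10],"angular": [0,0,0],"gripper": -1},{"linear": [30,0,-40],"angular": [0,0,0],"gripper": -1},{"linear": [35,0,-75],"angular": [0,0,0],"gripper": -1},{"linear": [40,20,-110],"angular": [0,0,0],"gripper": -1},{"linear": [45,50,-145],"angular": [0,0,0],"gripper": -1},{"linear": [52,85,-175],"angular": [0,0,0],"gripper": -1},{"linear": [60,120,-183],"angular": [0,0,0],"gripper": -1},{"linear": [65,155,-183],"angular": [0,0,0],"gripper": -1},{"linear": [67,175,-183],"angular": [0,0,0],"gripper": -1},{"linear": [67,183,-183],"angular": [0,0,0],"gripper": -1},{"linear": [67,183,-183],"angular": [0,0,0],"gripper": -1},{"linear": [67,183,-183],"angular": [0,0,0],"gripper": -1},{"linear": [67,183,-183],"angular": [0,0,0],"gripper": -1}]}}

```text
time_s: 11.5
position: [0.5358, 0.1307, 0.2423]
tool_rot: [[-0.997, 0.073, -0.0], [0.073, 0.997, -0.0], [0.0, -0.0, -1.0]]
ft_force: [0.1, 0.1, 0.5]
grip_width: -0.0001
```

Run:
```python
from rig import env
from h import *
s=env.observe();print(s["time_s"],s["position"],s["ft_force"])
p=env.get_image("wrist");T=cam(p,s);f=p["frame"];cv2.imwrite("pics/wrist6.png",f)
for r in env.trace(p,"start_key"):
    ys,xs=np.nonzero(r["pixels"]);print(r["confidence"],r["extent"],xs.mean(),ys.mean(),ray(p,xs.mean(),ys.mean(),.072,T))
b=env.get_image("top")["frame"];cv2.imwrite("pics/top6.png",cv2.resize(b[80:250,180:370],None,fx=3.5,fy=3.5,interpolation=cv2.INTER_CUBIC))
cv2.imwrite("pics/wrist6c.png",cv2.resize(f[140:260,260:380],None,fx=5,fy=5,interpolation=cv2.INTER_CUBIC))
```

```text
11.5 [0.53579896 0.13067892 0.24231372] [0.05020073 0.14922814 0.51517552]
0.7 [308.0, 181.7, 335.5, 206.1] 321.6139534883721 195.5860465116279 [0.55305729 0.13241974 0.072     ]
```

View pics/wrist6.png

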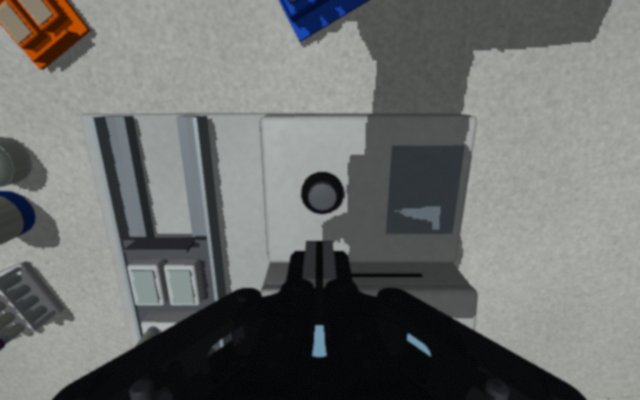

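View pics/wrist6c.png

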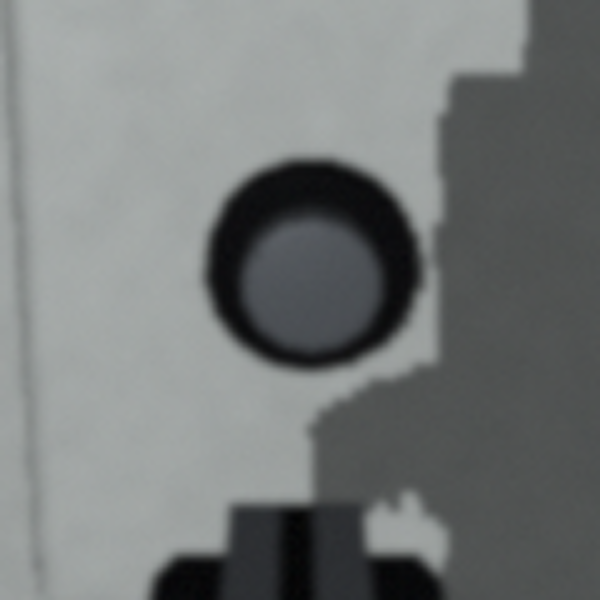

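View pics/top6.png

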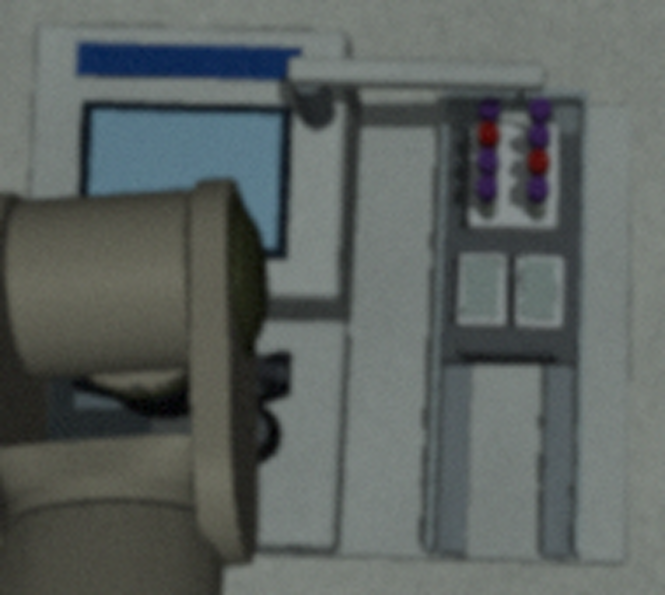

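Request:
{"fn": "servo_tool", "kwargs": {"commands": [{"linear": [-9,2,10],"angular": [0,0,0],"gripper": -1},{"linear": [-17,3,30],"angular": [0,0,0],"gripper": -1},{"linear": [-17,3,60],"angular": [0,0,0],"gripper": -1},{"linear": [-17,3,90],"angular": [0,0,0],"gripper": -1},{"linear": [-17,3,115],"angular": [0,0,0],"gripper": -1},{"linear": [-17,3,135],"angular": [0,0,0],"gripper": -1},{"linear": [-17,3,147],"angular": [0,0,0],"gripper": -1},{"linear": [-17,3,153],"angular": [0,0,0],"gripper": -1},{"linear": [-17,3,153],"angular": [0,0,0],"gripper": -1},{"linear": [-17,3,153],"angular": [0,0,0],"gripper": -1}]}}

```text
time_s: 12.65
position: [0.5534, 0.1336, 0.09]
tool_rot: [[-0.997, 0.071, 0.001], [0.071, 0.997, 0.0], [-0.001, 0.0, -1.0]]
ft_force: [0.5, -0.4, -0.1]
grip_width: 0.0001
```

Run:
```python
from rig import env
from h import *
s=env.observe();print(s["time_s"],s["position"],s["ft_force"])
f=env.get_image("scene")["frame"];cv2.imwrite("pics/scene7.png",cv2.resize(f[130:270,300:460],None,fx=4,fy=4,interpolation=cv2.INTER_CUBIC))
```

```text
12.65 [0.55337003 0.13358129 0.09003699] [ 0.46633617 -0.39686045 -0.0523476 ]
```

View pics/scene7.png

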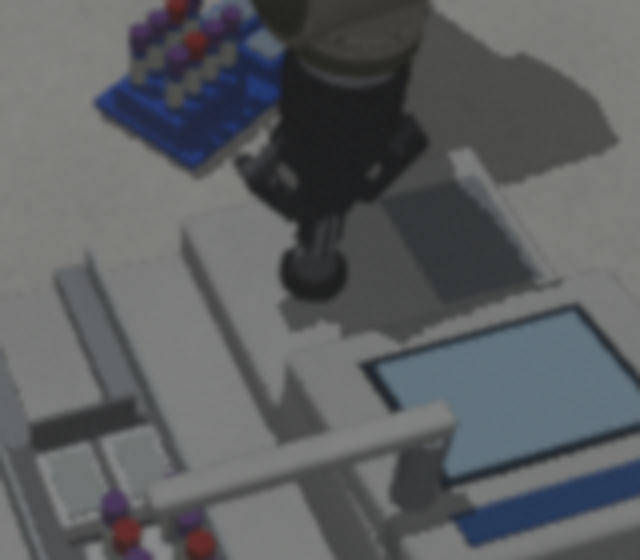

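Request:
{"fn": "servo_tool", "kwargs": {"commands": [{"linear": [0,-1,3],"angular": [0,0,0],"gripper": -1},{"linear": [0,-1,6],"angular": [0,0,0],"gripper": -1},{"linear": [0,-1,8],"angular": [0,0,0],"gripper": -1},{"linear": [0,-1,9],"angular": [0,0,0],"gripper": -1},{"linear": [0,-1,10],"angular": [0,0,0],"gripper": -1}]}}

```text
time_s: 13.2
position: [0.5529, 0.1325, 0.0795]
tool_rot: [[-0.997, 0.071, 0.0], [0.071, 0.997, -0.0], [-0.0, -0.0, -1.0]]
ft_force: [-0.7, -0.8, 3.5]
grip_width: 0.0002
```

Request:
{"fn": "servo_tool", "kwargs": {"commands": [{"linear": [0,0,1],"angular": [0,0,0],"gripper": -1},{"linear": [0,0,2],"angular": [0,0,0],"gripper": -1}]}}

```text
time_s: 13.4
position: [0.5529, 0.1325, 0.0775]
tool_rot: [[-0.997, 0.071, 0.001], [0.071, 0.997, -0.0], [-0.001, -0.0, -1.0]]
ft_force: [0.3, -1.5, 4.9]
grip_width: 0.0004
```

Request:
{"fn": "servo_tool", "kwargs": {"commands": [{"linear": [0,0,0.5],"angular": [0,0,0],"gripper": -1},{"linear": [0,0,1],"angular": [0,0,0],"gripper": -1}]}}

```text
time_s: 13.6
position: [0.553, 0.1325, 0.077]
tool_rot: [[-0.997, 0.071, 0.001], [0.071, 0.997, -0.0], [-0.001, -0.0, -1.0]]
ft_force: [-2.7, -1.0, 12.2]
grip_width: 0.0002
```

The key bottomed: the TCP reached 0.077 m and the force rose to 12 N. I'll hold briefly, then release.

Request:
{"fn": "servo_tool", "kwargs": {"commands": [{"linear": [0,0,0],"angular": [0,0,0],"gripper": -1},{"linear": [0,0,0],"angular": [0,0,0],"gripper": -1},{"linear": [0,0,-5],"angular": [0,0,0],"gripper": -1},{"linear": [0,0,-15],"angular": [0,0,0],"gripper": -1},{"linear": [0,0,-40],"angular": [0,0,0],"gripper": -1},{"linear": [0,0,-70],"angular": [0,0,0],"gripper": -1},{"linear": [0,0,-105],"angular": [0,0,0],"gripper": -1},{"linear": [5,0,-140],"angular": [0,0,0],"gripper": -1},{"linear": [30,10,-165],"angular": [0,0,0],"gripper": -1},{"linear": [60,40,-165],"angular": [0,0,0],"gripper": -1},{"linear": [90,75,-165],"angular": [0,0,0],"gripper": -1},{"linear": [110,110,-165],"angular": [0,0,0],"gripper": -1},{"linear": [120,140,-165],"angular": [0,0,0],"gripper": -1},{"linear": [120,150,-165],"angular": [0,0,0],"gripper": -1},{"linear": [120,150,-165],"angular": [0,0,0],"gripper": -1},{"linear": [120,150,-165],"angular": [0,0,0],"gripper": -1}]}}

```text
time_s: 15.2
position: [0.4441, 0.29, 0.2411]
tool_rot: [[-0.997, 0.072, -0.001], [0.072, 0.997, -0.001], [0.0, -0.001, -1.0]]
ft_force: [0.2, -0.1, -0.3]
grip_width: 0.0003
```

Run:
```python
from rig import env
from h import *
s=env.observe();print(s["time_s"],s["position"],s["ft_force"])
p=env.get_image("scene");f=p["frame"];cv2.imwrite("pics/scene8.png",cv2.resize(f[160:330,265:500],None,fx=3.4,fy=3.4,interpolation=cv2.INTER_CUBIC))
g=lambda i:cv2.cvtColor(i,cv2.COLOR_BGR2GRAY).astype(np.float32)
S=lambda i:g(cv2.resize(i[220:320,280:400],None,fx=6,fy=6,interpolation=cv2.INTER_CUBIC))
o=S(cv2.imread("pics/scene5b.png"));n=S(f)
for x0,y0,x1,y1 in[(265,190,375,385),(290,390,480,480)]:
    r=cv2.matchTemplate(n[y0-20:y1+20,x0-20:x1+20],o[y0:y1,x0:x1],cv2.TM_CCOEFF_NORMED);print(np.array(cv2.minMaxLoc(r)[3])-20,r.max())
b=env.get_image("top")["frame"];cv2.imwrite("pics/top8.png",b)
```

```text
15.2 [0.44412754 0.28997155 0.2411488 ] [ 0.21705711 -0.09483979 -0.28690191]
[0 1] 0.98073703
[0 0] 0.9995314
```

View pics/scene8.png

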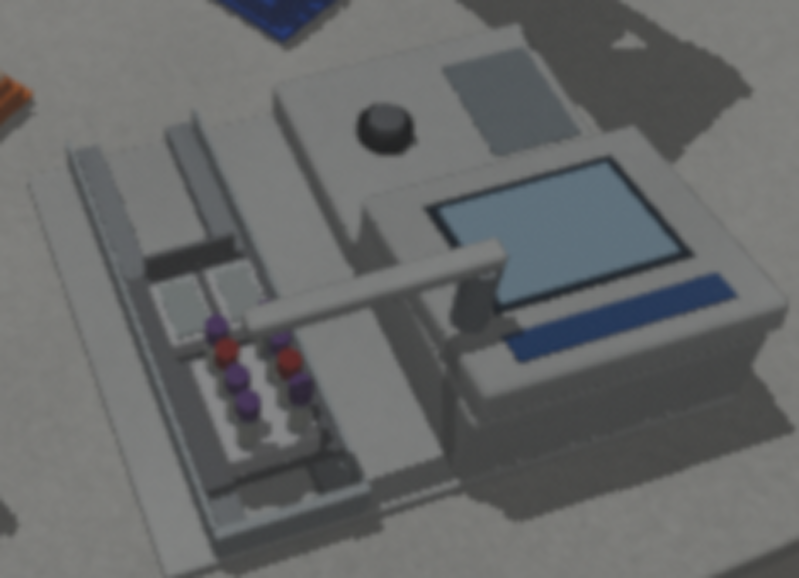

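View pics/top8.png

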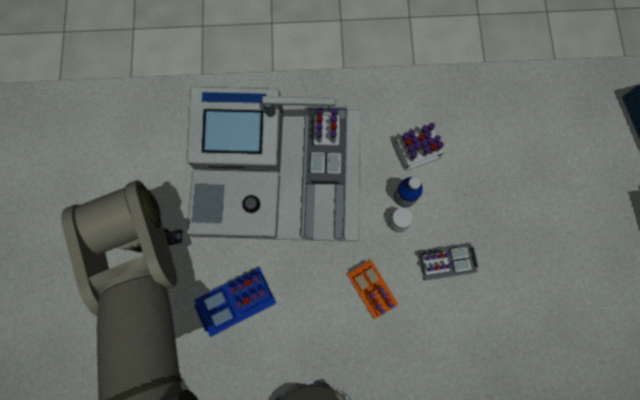

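```bash
python3 -c "
from rig import env
env.close_job()"
```

```text
the job is handed in; nothing more can be done
```

I pushed the grey carrier on the rails home with the shut fingertips, pressed the start key fully down, and handed the job in at about 15 s. No verdict was reported.

- **Push:** The carrier slid at about 2–3 N, and I slowed to 1 mm per step (10 mm/s) near the notches. The force dipped at TCP x ≈ 0.5885 m, and the carrier stopped hard about 5 mm later at 7.5 N. I backed off in the next step.
- **A check that seemed to disagree:** Comparing pictures from just before and after the stop showed about 2.4 mm of forward motion and no drop. Against an earlier picture, taken with the carrier still up on the rails, caps, troughs and white block all matched a 5 mm drop. I take it that it dropped at the force dip, then crossed the play in the notches to their far walls.
- **Start key:** It bottomed at TCP z = 0.077 m, which is 6 mm of travel, with the force reaching 12 N. I then released it.
- **Last pictures:** After the key press the carrier had not moved (0–1 px at 6x zoom) and looked square between the guides. The key looked up again. The rack, bottle, jar and look-alikes looked unmoved, and the arm was clear of everything.

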